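Tip the slide box shut and snap it

ROBOT

A 6-joint arm with a two-finger parallel gripper is mounted at the origin on a cart in front of the work surface, level with it; the furniture and walls round the work are solid. World frame = base frame: x ahead of the robot, y to its left, z up, the work surface at z = 0. Lengths are in m, angles in rad, forces in N, time in s.
With the tool pointing down it reaches from about 0.425 to 0.95 m from the base axis. Payload 3.5 kg.
Tool frame: the origin (TCP) lies midway between the tips of the shut fingers; the grasp point (between the pads) lies 19 mm behind it; z points along the fingers, y is the line along which they close (so a half turn about z gives the same grasp; the last joint's range is limited). The gripper opens to 85 mm and grips with 20 to 120 N. Pads are 22 mm wide; open, the fingers measure 114 mm over their backs; the gripper's body (76 mm by 85 mm) begins 54 mm behind the grasp point. The pads swing forward as they close: fully open they stand 13 mm farther back than shut.
Start: joints at [-1.274, 0.286, 1.577, -0, 1.279, -0.15], TCP at [0.292, -0.609, 0.231] pointing down, gripper open.
Joint ranges: [-2.77, 2.77], [-0.9, 2.22], [0.21, 2.48], [-1.53, 4.67], [0.24, 2.81], [-2.84, 2.84]. Speed limits (rad/s): [2.79, 2.79, 3.14, 3.14, 3.14, 3.14].

INTERFACE

Orientations are given as a unit quaternion [x, y, z, w].
In Python, from plant import * gives the robot as it stands.
- The arm moves only by the tool move_arm, never from a script. Its argument "moves" is a list of rows, each a list of 3 entries, a list of its own where there are three numbers: the opening, from 0 (shut) to 1 (fully open), then the shift along the tool's x, y, z in m, then the turn, a rotation vector about the tool's x, y, z in rad. A call has exactly 10 rows; each row shifts and turns the commanded pose from where the row before left it, along the tool's axes as they then stand; what a row does not reach is not made up. A row lasts 1/12 s, in which the tool goes at most 41.7 mm and 7.16 degrees, less where a joint would pass 70% of its speed; a pose out of reach is approached as far as the arm can. A call is refused whole if a number of a shift passes 0.0417 or a number of a turn 0.125, either way. A call with a gripper value outside its range is refused whole. The fingers move at their own pace and stop on an object; "grip_force" is the grip in N (left out, the last holds). Time passes only in rows, so rows that do not move let the fingers close, or fill a call up. It gives the time, the measured TCP pose, the force, the opening and the grip force at its end, in the units of the state.
- get_state(): the state, without advancing time (a new reading comes with each control period).
- read_camera(name): name is "side" or "top"; returns the picture (480x640x3 uint8, red, green, blue); there is no depth.
- camera_params(name): a dict with "fx", "fy", "cx", "cy" (pixels), "k1" (the pictures are not rectified: a ray, as slopes to the right and down, at radius r is drawn at 1 + k1 r^2 times it, then the intrinsics apply), "rvec" (rotation vector, rad) and "tvec" (3), from world to camera coordinates, as OpenCV has them. Camera axes: x right, y down, z forward; pixel columns grow to the right and rows downward; lengths in m; the calibration is good to about 2 mm. A picture is of the moment at which its call begins. camera_params takes no time and is no camera call.
- sign_off(): hands the job in; it is judged then, once.
The state is a dict: "time": time; "qpos": joint angles; "dq": joint speeds; "joint_efforts": joint torques, N m; "eef_pos": TCP position; "tcp_rot": TCP orientation; "contact_force": force on the tool from outside, world axes, zero at the start; "wrist_torque": the same for the moment, N m; "opening": opening from 0.0 (shut) to 1.0 (fully open); "finger_force": force on a finger pad.
Only numpy, scipy, OpenCV 4.12 (cv2) and the standard library are available. Lean on these libraries where they do the work, as an engineer would, in place of code of your own. Each camera call takes 0.05 s, during which the arm holds its last target. There are 200 camera calls.

TASK

The microscope slide box stands open with its lid leaning back: gently push the lid from behind, past upright, and let go so that it swings down by its own weight without being touched on the way. It comes to rest slightly open on its snap; then press the middle of the lid's front edge down slowly until it snaps, and keep pressing firmly with about 15 newtons (12 to 18, and never more than 20) for half a second to seat the seal, before letting go. Leave the other things on the desk where they are.

Things in the scene. Friction and masses are not known exactly. Their poses are not given: they have to be found in the camera images.
- slide_box: Flat blue box for microscope slides, fixed to the desk, 182 mm (x) by 224 mm (y), 35 mm high when shut, base 13 mm high. Origin: centre of its underside, z up; own +x points to the hinge, own -x to the front, where it snaps. Behind the front wall are a spring catch and a rubber seal; their heights differ by up to 6 mm from box to box and are not given: they must be felt.
- hinge_mid (a point): Middle of the lid's hinge line, at x = +92 mm, z = 14 mm in the box's frame; the line runs along the box's y. Axes as the box's. Hinge friction about 0.015 N m, damping 0.1 N m s/rad. The lid (0.12 to 0.22 kg) has its centre of mass 95 mm from the hinge and 17 mm out towards its outer face: it balances at 1.40 rad.
- slide_box_lid (a joint): Opening angle of the lid, rad: 0 flat on the base, 1.57 upright, 1.85 back stop, where it starts, leaning back by its weight. Falls by itself from somewhere between 1.2 and 1.4, needs 2 to 5 s, and stops on the snap at 0.07 to 0.12. About 6 to 8 N down on the front edge clicks it past the snap; it then stays at 0.01 to 0.05 on the seal, which yields 1 mm per 12 N.
- lid_edge (a point): Middle of the lid's front edge on the outer (top) face, 183 mm from the hinge, 180 to 200 mm above the desk when open. Turns with the lid: own z is the outward normal of the outer face, own -x runs along the lid away from the hinge. The lid is a shallow tray 224 mm wide, a 3 mm panel with 21 mm rims on the inner side; open, its outer face looks away from the box's front.
- dropper_a: Brown dropper bottle, 34 mm across, 102 mm high, loose, beside the box; origin: centre of its underside. Leave it alone.
- dropper_b: Second brown dropper bottle, 34 mm across, 102 mm high, loose, beside the first; origin: centre of its underside. Leave it alone.
- coverslip_box: Small cover-slip box, 38x63x22 mm, loose, on the desk in front of the slide box; origin: centre of its underside. Leave it alone.
- forceps: Steel forceps, 127 mm long, 14 mm wide, 9 mm high, lying loose in front of the slide box; origin: centre of the underside. Leave it alone.
- specimen_cup: Clear specimen cup, 67 mm across, 68 mm high, loose; origin: centre of its underside. Leave it alone.
- timer: Mechanical timer, 60x66x42 mm, loose; origin: centre of its underside. Leave it alone.

How it is judged:
By the outcome, as a careful person would: the job done as asked, in the order asked, and still so for the second after the job is handed in, with the robot touching nothing.
It also fails if it takes over 72 s, if anything falls off the work surface, if the arm or the gripper's body presses on something with over 40 N, if the wrist force passes 120 N, or if a joint passes its speed limit or range.

## Working session

There is one attempt and no reset: what is moved stays moved. The work goes in short steps, Python scripts to look and compute and a tool call to move; the robot and the scene stay as the last step left them, time stands still between calls to the robot, and variables do not carry over. Pictures are saved under pics/ and viewed, at most 10 in all, crops included, and the job is handed in when it is done.

Besides the shell and the picture viewer there is one more tool, called after ">>>" as name(argument=value, ...) on one line, values as JSON. move_arm: Moves the arm, as the interface text tells. Its arguments: {"type":"object","properties":{"moves":{"type":"array"},"grip_force":{"type":"number"}},"required":["moves"]}

```bash
mkdir -p pics; python3 - <<'E'
from plant import *
import cv2
for n in("side","top"):
    cv2.imwrite(f"pics/{n}0.png",read_camera(n)[:,:,::-1]); print(n,camera_params(n))
print(get_state())
E
```

```text
side {'fx': 464.7635039483802, 'fy': 464.7635039483802, 'cx': 313.50885485538595, 'cy': 241.4662280017359, 'k1': 0.01562525157047545, 'rvec': array([ 1.33982502, -2.17798496,  0.91939886]), 'tvec': array([0.37740156, 0.32006531, 1.0197104 ])}
top {'fx': 436.6883044767709, 'fy': 436.6883044767709, 'cx': 312.67032405638764, 'cy': 236.8882622708143, 'k1': 0.016902757738912855, 'rvec': array([ 2.13215238, -2.16429016,  0.15040022]), 'tvec': array([0.16104391, 0.54527108, 1.2700747 ])}
{'time': 0.1, 'qpos': array([-1.27403115e+00,  2.87139296e-01,  1.57805242e+00,  3.13783266e-05,
        1.27856484e+00, -1.50002535e-01]), 'dq': array([ 0.00072163, -0.0018134 , -0.00136225,  0.00135616, -0.00088714,
        0.00113644]), 'joint_efforts': array([-1.26937637e-03, -4.07295763e+01, -2.93698025e+01, -2.32853281e-04,
        3.47187968e-03, -6.12435702e-08]), 'eef_pos': array([ 0.29149214, -0.60815853,  0.23003218]), 'tcp_rot': array([ 9.75153840e-01,  2.21526110e-01, -6.43449622e-05, -1.08013877e-03]), 'contact_force': array([0.5335484 , 0.18935312, 1.36502483]), 'wrist_torque': array([-0.02104561, -0.05009995,  0.06464918]), 'finger_force': 0.0, 'opening': 0.9999248212712298}
```

View pics/side0.png

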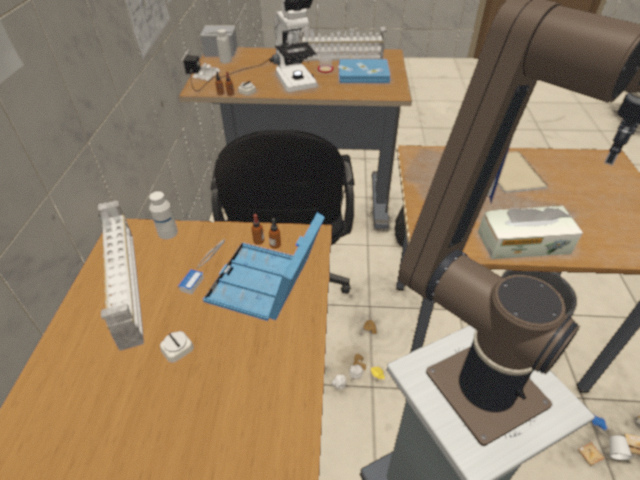

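View pics/top0.png

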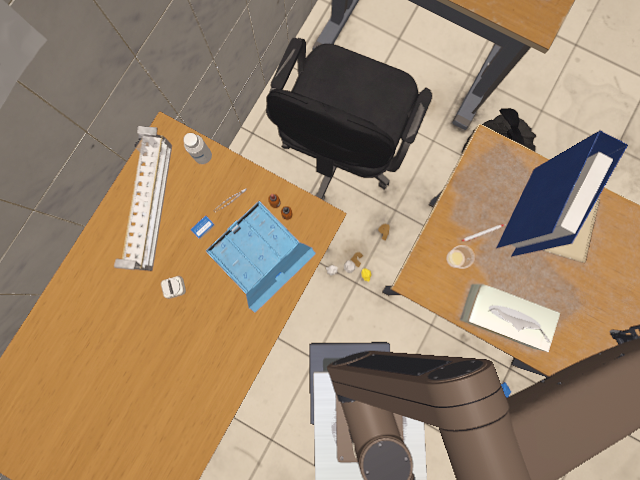

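The side view shows the open blue box (base about (205–300, 245–315), lid top corner near (322,216)). In the top view the base lies at (208–300, 203–290), the lid strip runs from (250,310) to (315,250), and the hinge is on the robot's side.

```bash
python3 - <<'E'
import cv2,numpy as np
a=cv2.imread("pics/side0.png")[205:325,195:335]; b=cv2.imread("pics/top0.png")[190:320,195:335]
a=cv2.resize(a,(700,600),interpolation=cv2.INTER_CUBIC);b=cv2.resize(b,None,fx=5,fy=5,interpolation=cv2.INTER_CUBIC)
cv2.imwrite("pics/a.png",a);cv2.imwrite("pics/b.png",cv2.resize(b,(646,600)))
E
cat > h.py <<'E'
from plant import *
import cv2,numpy as np
from scipy.spatial.transform import Rotation as R
def ray(n,uv):
    p=camera_params(n); d=np.array([(uv[0]-p['cx'])/p['fx'],(uv[1]-p['cy'])/p['fy']])
    u=d.copy()
    for _ in range(5): u=d/(1+p['k1']*(u@u))
    M=cv2.Rodrigues(p['rvec'])[0]; v=M.T@np.array([*u,1]); return -M.T@p['tvec'],v/np.linalg.norm(v)
def plane(n,uv,z):
    c,v=ray(n,uv); return c+v*(z-c[2])/v[2]
def tri(us,ut):
    c,v=ray("side",us);d,w=ray("top",ut)
    s=np.linalg.lstsq(np.c_[v,-w],d-c,rcond=None)[0]
    P,Q=c+v*s[0],d+w*s[1]; return (P+Q)/2,np.linalg.norm(P-Q)
def proj(n,P):
    p=camera_params(n); X=cv2.Rodrigues(p['rvec'])[0]@np.asarray(P,float)+p['tvec']; u=X[:2]/X[2]; u=u*(1+p['k1']*(u@u)); return u*p['fx']+[p['cx'],p['cy']]
E
```

```text
(no output)
```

View pics/a.png

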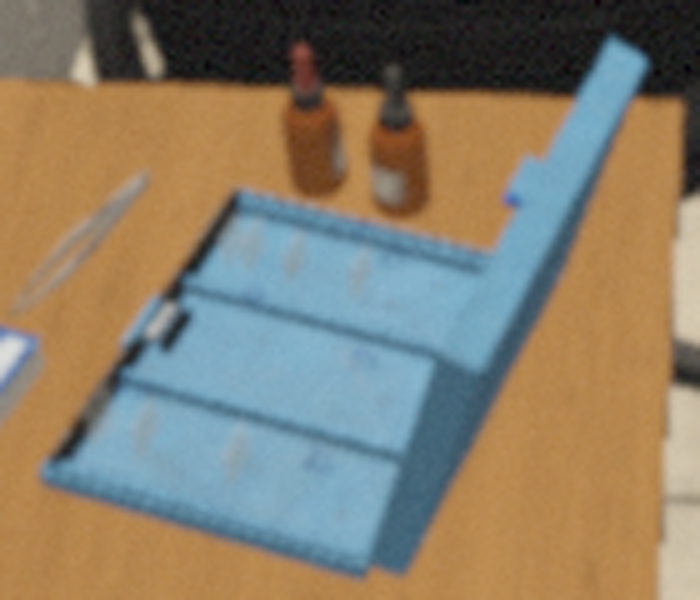

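View pics/b.png

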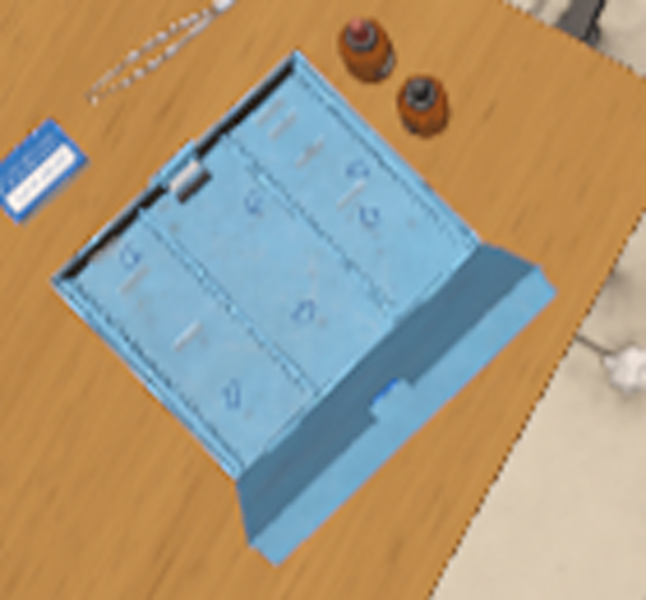

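The crops show the base rim corners clearly. They also show the lid's top strip, with its outer corners at about (324.6,217.4) and (292.4,280) in side and (315.3,253.3) and (254.6,312) in top.

```bash
python3 - <<'E'
from h import *
np.set_printoptions(precision=4,suppress=True)
S=lambda x,y:(195+x/5,205+y/5)
T=lambda x,y:(195+x/4.615,190+y/4.615)
pts={'ff':(S(238,190),T(297,52)),'fn':(S(42,478),T(55,280)),'hn':(S(365,575),T(240,478)),'lf':(S(648,62),T(555,292)),'ln':(S(487,375),T(275,563))}
G={}
for k,(s,t) in pts.items():
    G[k]=tri(s,t);print(k,*G[k]); 
    if k in('ff','fn','hn'):print(plane('side',s,.013),plane('top',t,.013))
hf=plane('top',T(480,240),.013);print('hf',hf)
P={k:(plane('side',s,.013)+plane('top',t,.013))[:2]/2 for k,(s,t) in pts.items() if k[0]!='l'}
P['hf']=hf[:2]
loc=np.array([[-91,1],[-91,-1],[91,-1],[91,1]],float); loc[:,1]*=112
W=np.array([P['ff'],P['fn'],P['hn'],P['hf']])
# y sign: own y = z x x
for sg in(1,-1):
    L=loc*[1,sg]/1000; Lc=L-L.mean(0);Wc=W-W.mean(0)
    a=np.arctan2((Lc[:,0]*Wc[:,1]-Lc[:,1]*Wc[:,0]).sum(),(Lc*Wc).sum())
    r=np.array([[np.cos(a),-np.sin(a)],[np.sin(a),np.cos(a)]])
    print(sg,a,W.mean(0),np.linalg.norm(Wc-Lc@r.T,axis=1))
print('lid mid',(G['lf'][0]+G['ln'][0])/2)
E
```

```text
ff [0.6666 0.3175 0.0074] 0.0018656516980040958
[0.6614 0.3197 0.013 ] [0.6649 0.316  0.013 ]
fn [0.5159 0.4798 0.0015] 0.004262855154088636
[0.5072 0.4826 0.013 ] [0.5138 0.475  0.013 ]
hn [0.3833 0.3553 0.0016] 0.002753362158817578
[0.3758 0.3589 0.013 ] [0.3825 0.3523 0.013 ]
lf [0.4838 0.1468 0.1784] 0.00034517609643488036
ln [0.3319 0.3065 0.1783] 0.0018753310611966472
hf [0.5361 0.1948 0.013 ]
1 -2.377382826567388 [0.5222 0.3367] [0.0025 0.0018 0.001  0.0028]
-1 0.7748499175432869 [0.5222 0.3367] [0.1785 0.182  0.18   0.1804]
lid mid [0.4078 0.2267 0.1784]
```

>>> move_arm(moves=[[0, [0, 0, -0.03], [0, 0, -0.1]], [0, [0, 0, -0.03], [0, 0, -0.11]], [0, [0, 0, -0.02], [0, 0, -0.11]], [0, [0.035, -0.007, 0], [0, 0, 0]], [0, [0.035, -0.007, 0], [0, 0, 0]], [0, [0.035, -0.007, 0], [0, 0, 0]], [0, [0.035, -0.007, 0], [0, 0, 0]], [0, [0.035, -0.007, 0], [0, 0, 0]], [0, [0.035, -0.007, 0], [0, 0, 0]], [0, [0.035, -0.007, 0], [0, 0, 0]]])

```text
time: 0.93
eef_pos: [0.4346, -0.4017, 0.3107]
tcp_rot: [0.927, 0.374, -0.0, -0.001]
contact_force: [0.3, -0.4, 0.5]
opening: -0.002
finger_force: 0.0
```

>>> move_arm(moves=[[0, [0.032, -0.024, 0], [0, 0, 0]], [0, [0.032, -0.024, 0], [0, 0, 0]], [0, [0.032, -0.024, 0], [0, 0, 0]], [0, [0.032, -0.024, 0], [0, 0, 0]], [0, [0.032, -0.024, 0], [0, 0, 0]], [0, [0.032, -0.024, 0], [0, 0, 0]], [0, [0.032, -0.024, 0], [0, 0, 0]], [0, [0.032, -0.024, 0], [0, 0, 0]], [0, [0.032, -0.024, 0], [0, 0, 0]], [0, [0.032, -0.024, 0], [0, 0, 0]]])

```text
time: 1.77
eef_pos: [0.4976, -0.0066, 0.311]
tcp_rot: [0.927, 0.374, -0.0, -0.0]
contact_force: [0.1, 0.0, 0.0]
opening: 0.003
finger_force: 0.0
```

>>> move_arm(moves=[[0, [0.0064, -0.023, 0], [0, 0, 0]], [0, [0.0064, -0.023, 0], [0, 0, 0]], [0, [0.0064, -0.023, 0], [0, 0, 0]], [0, [0.0064, -0.023, 0], [0, 0, 0]], [0, [0.0064, -0.023, 0], [0, 0, 0]], [0, [0.0064, -0.023, 0], [0, 0, 0]], [0, [0.0064, -0.023, 0], [0, 0, 0]], [0, [0.0064, -0.023, 0], [0, 0, 0]], [0, [0.0064, -0.023, 0], [0, 0, 0]], [0, [0.0064, -0.023, 0], [0, 0, 0]]])

```text
time: 2.6
eef_pos: [0.3835, 0.2023, 0.3109]
tcp_rot: [0.927, 0.374, -0.0, -0.0]
contact_force: [0.8, -0.8, 0.3]
opening: -0.006
finger_force: 0.0
```

>>> move_arm(moves=[[0, [0, 0, 0.015], [0, 0, 0]], [0, [0, 0, 0.02], [0, 0, 0]], [0, [0, 0, 0.02], [0, 0, 0]], [0, [0, 0, 0.02], [0, 0, 0]], [0, [0, 0, 0.015], [0, 0, 0]], [0, [0, 0, 0.01], [0, 0, 0]], [0, [0, 0, 0.005], [0, 0, 0]], [0, [0, 0, 0], [0, 0, 0]], [0, [0, 0, 0], [0, 0, 0]], [0, [0, 0, 0], [0, 0, 0]]])

```text
time: 3.43
eef_pos: [0.3853, 0.2016, 0.2075]
tcp_rot: [0.927, 0.374, 0.001, 0.0]
contact_force: [0.2, 0.1, 0.7]
opening: -0.001
finger_force: 0.0
```

```bash
python3 - <<'E'
from h import *
a=read_camera("side")[:,:,::-1][150:330,220:400];b=read_camera("top")[:,:,::-1][170:350,200:380]
cv2.imwrite("pics/c1.png",np.hstack([cv2.resize(i,(400,400),interpolation=cv2.INTER_CUBIC) for i in(a,b)]))
print(get_state()['eef_pos'])
E
```

```text
[0.38522069 0.20163394 0.2075294 ]
```

View pics/c1.png

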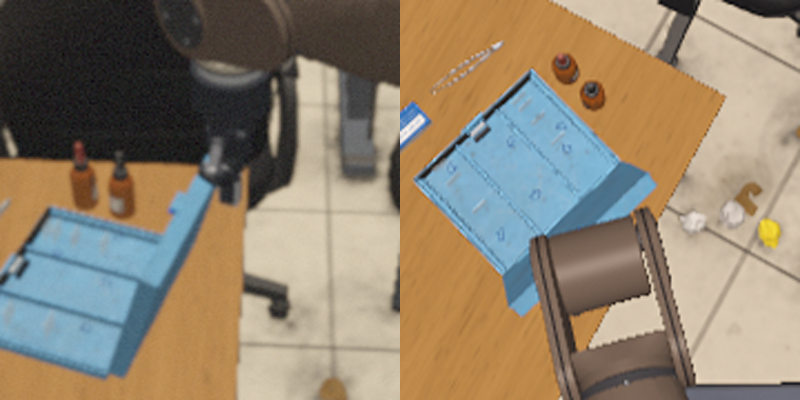

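The side crop shows the shut fingers just behind the lid's top edge (tip at about crop (232,195)). The top crop shows the lid undisturbed under the wrist. I'll lower the fingers behind the lid and push.

>>> move_arm(moves=[[0, [0, 0, 0.015], [0, 0, 0]], [0, [0, 0, 0.015], [0, 0, 0]], [0, [0, 0, 0.012], [0, 0, 0]], [0, [0, 0, 0.005], [0, 0, 0]], [0, [0.004, 0, 0], [0, 0, 0]], [0, [0.004, 0, 0], [0, 0, 0]], [0, [0.004, 0, 0], [0, 0, 0]], [0, [0.004, 0, 0], [0, 0, 0]], [0, [0.003, 0, 0], [0, 0, 0]], [0, [0.003, 0, 0], [0, 0, 0]]])

```text
time: 4.37
eef_pos: [0.401, 0.2171, 0.1599]
tcp_rot: [0.927, 0.374, 0.0, 0.0]
contact_force: [-0.0, 0.5, 0.2]
opening: 0.001
finger_force: 0.0
```

>>> move_arm(moves=[[0, [0.003, 0, 0], [0, 0, 0]], [0, [0.003, 0, 0], [0, 0, 0]], [0, [0.003, 0, 0], [0, 0, 0]], [0, [0.003, 0, 0], [0, 0, 0]], [0, [0.003, 0, 0], [0, 0, 0]], [0, [0.003, 0, 0], [0, 0, 0]], [0, [0.003, 0, 0], [0, 0, 0]], [0, [0.003, 0, 0], [0, 0, 0]], [0, [0.003, 0, 0], [0, 0, 0]], [0, [0.003, 0, 0], [0, 0, 0]]])

```text
time: 5.2
eef_pos: [0.4222, 0.2378, 0.1593]
tcp_rot: [0.927, 0.374, 0.0, -0.0]
contact_force: [-0.9, -0.5, 1.6]
opening: 0.003
finger_force: 0.3
```

>>> move_arm(moves=[[0, [0.003, 0, 0], [0, 0, 0]], [0, [0.003, 0, 0], [0, 0, 0]], [0, [0.003, 0, 0], [0, 0, 0]], [0, [0.003, 0, 0], [0, 0, 0]], [0, [0.003, 0, 0], [0, 0, 0]], [0, [0.003, 0, 0], [0, 0, 0]], [0, [0.003, 0, 0], [0, 0, 0]], [0, [0.003, 0, 0], [0, 0, 0]], [0, [0.003, 0, 0], [0, 0, 0]], [0, [0.003, 0, 0], [0, 0, 0]]])

```text
time: 6.03
eef_pos: [0.4438, 0.2586, 0.1593]
tcp_rot: [0.927, 0.374, -0.0, -0.0]
contact_force: [-0.2, 0.2, -0.1]
opening: -0.002
finger_force: 0.2
```

```bash
python3 - <<'E'
from h import *
a=read_camera("side")[:,:,::-1][150:330,190:400]
cv2.imwrite("pics/c2.png",cv2.resize(a,(700,600),interpolation=cv2.INTER_CUBIC))
s=get_state();print(s['eef_pos'],s['contact_force'])
E
```

```text
[0.44420302 0.25886638 0.15943776] [ 1.10486224  0.37361897 -0.06010714]
```

View pics/c2.png

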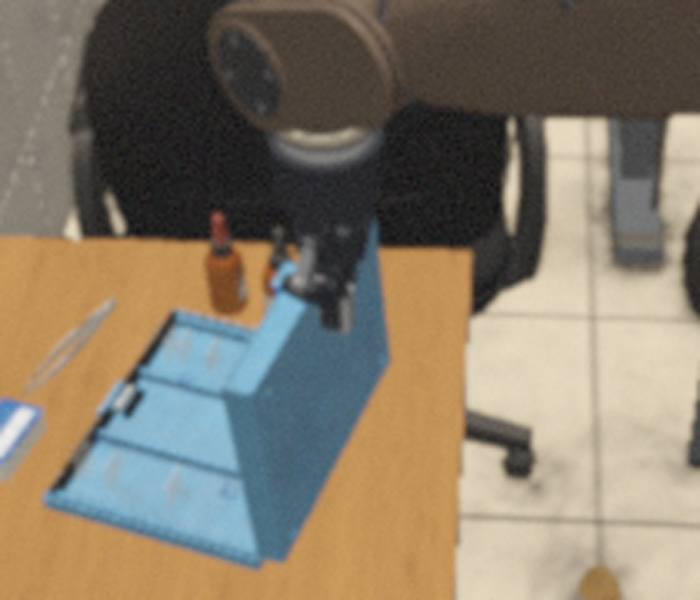

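The lid is about upright with the fingers against its outer face (tip at about (345,325)), and nothing else has been touched. I'll push on more slowly.

>>> move_arm(moves=[[0, [0.002, 0, 0], [0, 0, 0]], [0, [0.002, 0, 0], [0, 0, 0]], [0, [0.0015, 0, 0], [0, 0, 0]], [0, [0.0015, 0, 0], [0, 0, 0]], [0, [0.0015, 0, 0], [0, 0, 0]], [0, [0.0015, 0, 0], [0, 0, 0]], [0, [0.0015, 0, 0], [0, 0, 0]], [0, [0.0015, 0, 0], [0, 0, 0]], [0, [0.0015, 0, 0], [0, 0, 0]], [0, [0.0015, 0, 0], [0, 0, 0]]])

```text
time: 6.92
eef_pos: [0.4553, 0.2695, 0.1593]
tcp_rot: [0.927, 0.374, 0.0, 0.0]
contact_force: [0.2, -0.5, -0.1]
opening: 0.001
finger_force: 0.1
```

>>> move_arm(moves=[[0, [0.001, 0, 0], [0, 0, 0]], [0, [0.001, 0, 0], [0, 0, 0]], [0, [0.001, 0, 0], [0, 0, 0]], [0, [0.001, 0, 0], [0, 0, 0]], [0, [0.001, 0, 0], [0, 0, 0]], [0, [0.001, 0, 0], [0, 0, 0]], [0, [0.001, 0, 0], [0, 0, 0]], [0, [0.001, 0, 0], [0, 0, 0]], [0, [0.001, 0, 0], [0, 0, 0]], [0, [0.001, 0, 0], [0, 0, 0]]])

```text
time: 7.75
eef_pos: [0.4624, 0.2765, 0.1593]
tcp_rot: [0.927, 0.374, 0.0, -0.0]
contact_force: [-0.7, -0.5, -0.4]
opening: -0.0
finger_force: 0.0
```

```bash
cat > m.py <<'E'
from h import *
# lid blue area bbox in side view + lid near top corner via leftmost/upmost dark-blue (outer face)
im=read_camera("side");cv2.imwrite("pics/t%d.png"%(get_state()['time']*100),im[:,:,::-1])
h=cv2.cvtColor(im,cv2.COLOR_RGB2HSV);m=cv2.inRange(h,(95,90,30),(115,255,255));m[:,:200]=0;m[:200]=0;m[330:]=0;m[:,340:]=0
print('blue area',(m>0).sum(),'bbox',cv2.boundingRect(m))
s=get_state();print(s['time'],s['eef_pos'],s['contact_force'])
E
python3 m.py; python3 - <<'E'
import cv2
im=cv2.imread('pics/side0.png');h=cv2.cvtColor(im,cv2.COLOR_BGR2HSV);m=cv2.inRange(h,(95,90,30),(115,255,255));m[:,:200]=0;m[:200]=0;m[330:]=0;m[:,340:]=0
print((m>0).sum(),cv2.boundingRect(m))
E
```

```text
blue area 3555 bbox (205, 201, 100, 118)
7.8 [0.46252708 0.2765574  0.15937813] [ 0.28697918 -0.45502184 -0.02578694]
2852 (205, 202, 120, 117)
```

>>> move_arm(moves=[[0, [0.001, 0, 0], [0, 0, 0]], [0, [0.001, 0, 0], [0, 0, 0]], [0, [0.001, 0, 0], [0, 0, 0]], [0, [0.001, 0, 0], [0, 0, 0]], [0, [0.001, 0, 0], [0, 0, 0]], [0, [0, 0, 0], [0, 0, 0]], [0, [0, 0, 0], [0, 0, 0]], [0, [0, 0, 0], [0, 0, 0]], [0, [0, 0, 0], [0, 0, 0]], [0, [0, 0, 0], [0, 0, 0]]])

```text
time: 8.63
eef_pos: [0.4659, 0.2798, 0.1594]
tcp_rot: [0.927, 0.374, 0.0, -0.0]
contact_force: [-0.0, -0.3, 0.3]
opening: 0.0
finger_force: 0.0
```

```bash
python3 m.py
```

```text
blue area 3633 bbox (204, 213, 101, 106)
8.6833 [0.46589838 0.27985144 0.15935732] [-0.54097438 -0.10119751 -0.26207243]
```

>>> move_arm(moves=[[0, [-0.002, 0, 0], [0, 0, 0]], [0, [-0.002, 0, 0], [0, 0, 0]], [0, [-0.002, 0, 0], [0, 0, 0]], [0, [-0.002, 0, 0], [0, 0, 0]], [0, [-0.002, 0, 0], [0, 0, 0]], [0, [0, 0, 0], [0, 0, 0]], [0, [0, 0, 0], [0, 0, 0]], [0, [0, 0, 0], [0, 0, 0]], [0, [0, 0, 0], [0, 0, 0]], [0, [0, 0, 0], [0, 0, 0]]])

```text
time: 9.52
eef_pos: [0.4588, 0.273, 0.1594]
tcp_rot: [0.927, 0.374, 0.0, -0.0]
contact_force: [-0.6, 0.2, -0.4]
opening: -0.004
finger_force: 0.0
```

```bash
python3 m.py; cd pics; ls t*; python3 -c "
import cv2,glob,numpy as np
f=sorted(glob.glob('t*.png'),key=lambda s:(len(s),s));f=[x for x in f if x[1].isdigit()][-3:]
cv2.imwrite('c3.png',np.hstack([cv2.resize(cv2.imread(x)[190:330,190:340],(266,250)) for x in f]))"
```

```text
blue area 3649 bbox (205, 217, 99, 102)
9.5667 [0.45877739 0.27295629 0.15934249] [-0.32454873  1.76466624  0.1827536 ]
t780.png
t868.png
t956.png
top0.png
```

View pics/c3.png

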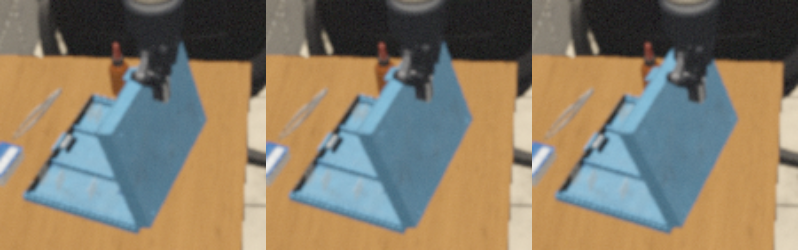

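Across the three frames the lid keeps tipping forward after the fingers back away (tip at about (695,95) in the last), so it is falling freely. I'll back off further and wait.

>>> move_arm(moves=[[0, [-0.005, 0, 0], [0, 0, 0]], [0, [-0.005, 0, -0.005], [0, 0, 0]], [0, [-0.005, 0, -0.015], [0, 0, 0]], [0, [0, 0, -0.02], [0, 0, 0]], [0, [0, 0, -0.02], [0, 0, 0]], [0, [0, 0, -0.02], [0, 0, 0]], [0, [0, 0, -0.02], [0, 0, 0]], [0, [0, 0, -0.02], [0, 0, 0]], [0, [0, 0, -0.01], [0, 0, 0]], [0, [0, 0, 0], [0, 0, 0]]])

```text
time: 10.4
eef_pos: [0.4489, 0.2628, 0.2928]
tcp_rot: [0.927, 0.374, 0.003, 0.0]
contact_force: [0.2, 1.7, -0.1]
opening: -0.001
finger_force: 0.0
```

```bash
python3 m.py
```

```text
blue area 4711 bbox (204, 203, 100, 116)
10.45 [0.44822036 0.2625344  0.29057753] [ 0.22317338  0.14140035 -0.87554027]
```

>>> move_arm(moves=[[0, [0, 0, 0], [0, 0, 0]], [0, [0, 0, 0], [0, 0, 0]], [0, [0, 0, 0], [0, 0, 0]], [0, [0, 0, 0], [0, 0, 0]], [0, [0, 0, 0], [0, 0, 0]], [0, [0, 0, 0], [0, 0, 0]], [0, [0, 0, 0], [0, 0, 0]], [0, [0, 0, 0], [0, 0, 0]], [0, [0, 0, 0], [0, 0, 0]], [0, [0, 0, 0], [0, 0, 0]]])

```text
time: 11.28
eef_pos: [0.448, 0.2625, 0.2894]
tcp_rot: [0.927, 0.374, 0.0, 0.0]
contact_force: [0.4, -0.0, -0.3]
opening: -0.002
finger_force: 0.0
```

>>> move_arm(moves=[[0, [0, 0, 0], [0, 0, 0]], [0, [0, 0, 0], [0, 0, 0]], [0, [0, 0, 0], [0, 0, 0]], [0, [0, 0, 0], [0, 0, 0]], [0, [0, 0, 0], [0, 0, 0]], [0, [0, 0, 0], [0, 0, 0]], [0, [0, 0, 0], [0, 0, 0]], [0, [0, 0, 0], [0, 0, 0]], [0, [0, 0, 0], [0, 0, 0]], [0, [0, 0, 0], [0, 0, 0]]])

```text
time: 12.12
eef_pos: [0.4479, 0.2625, 0.2893]
tcp_rot: [0.927, 0.374, -0.0, -0.0]
contact_force: [-0.6, 0.2, -0.1]
opening: -0.0
finger_force: 0.0
```

>>> move_arm(moves=[[0, [0, 0, 0], [0, 0, 0]], [0, [0, 0, 0], [0, 0, 0]], [0, [0, 0, 0], [0, 0, 0]], [0, [0, 0, 0], [0, 0, 0]], [0, [0, 0, 0], [0, 0, 0]], [0, [0, 0, 0], [0, 0, 0]], [0, [0, 0, 0], [0, 0, 0]], [0, [0, 0, 0], [0, 0, 0]], [0, [0, 0, 0], [0, 0, 0]], [0, [0, 0, 0], [0, 0, 0]]])

```text
time: 12.95
eef_pos: [0.4479, 0.2625, 0.2893]
tcp_rot: [0.927, 0.374, 0.0, -0.0]
contact_force: [-0.4, -0.1, -0.1]
opening: 0.0
finger_force: 0.0
```

```bash
python3 m.py; python3 -c "
import cv2,glob,numpy as np
from h import *
f=sorted(glob.glob('pics/t1*.png'))[-1];print(f)
a=cv2.resize(cv2.imread(f)[190:340,180:340],(400,375),interpolation=cv2.INTER_CUBIC);b=cv2.resize(read_camera('top')[:,:,::-1][190:340,180:340],(400,375),interpolation=cv2.INTER_CUBIC)
cv2.imwrite('pics/c4.png',np.hstack([a,b]))"
```

```text
blue area 1586 bbox (203, 237, 96, 82)
13.0 [0.4479124  0.26251694 0.28931322] [ 1.07777827  0.11481523 -0.47349399]
pics/t1300.png
```

View pics/c4.png

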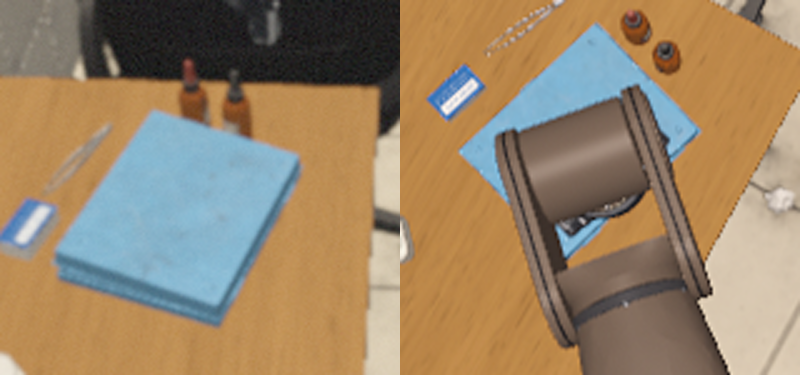

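The lid is down, with its front edge corners at side crop (155,112) and (57,252) and at top crop (198,25) and (60,152). Nothing else has moved.

```bash
python3 - <<'E'
from h import *
f=lambda x,y:(180+x/2.5,190+y/2.5)
A=tri(f(155,112),f(198,25));B=tri(f(57,252),f(60,152));m=(A[0]+B[0])/2;print(A,B,m)
c,s=.722,.692
h=np.array([.4558,.2731]);e=h+.183*np.array([c,s]);print('model edge',e)
t=get_state()['eef_pos'];tgt=np.r_[e-.008*np.array([c,s]),.09];d=tgt-t
print('tool shift',d[0]*c+d[1]*s,d[0]*s-d[1]*c,-d[2])
E
```

```text
(array([0.66340023, 0.31496975, 0.04122722]), np.float64(0.004376857269528719)) (array([0.5102281 , 0.47658495, 0.0450451 ]), np.float64(0.0016729660333439568)) [0.58681416 0.39577735 0.04313616]
model edge [0.587926 0.399736]
tool shift 0.18804813453641772 -0.002179604160866433 0.19932667804314144
```

>>> move_arm(moves=[[0, [0.02, -0.002, 0], [0, 0, 0]], [0, [0.025, 0, 0], [0, 0, 0]], [0, [0.03, 0, 0.02], [0, 0, 0]], [0, [0.03, 0, 0.025], [0, 0, 0]], [0, [0.03, 0, 0.03], [0, 0, 0]], [0, [0.025, 0, 0.03], [0, 0, 0]], [0, [0.017, 0, 0.03], [0, 0, 0]], [0, [0.01, 0, 0.03], [0, 0, 0]], [0, [0, 0, 0.025], [0, 0, 0]], [0, [0, 0, 0.01], [0, 0, 0]]])

```text
time: 13.88
eef_pos: [0.5785, 0.3924, 0.084]
tcp_rot: [0.927, 0.374, -0.004, 0.0]
contact_force: [-0.3, -1.2, 0.3]
opening: 0.005
finger_force: 0.0
```

>>> move_arm(moves=[[0, [0, 0, 0.005], [0, 0, 0]], [0, [0, 0, 0.005], [0, 0, 0]], [0, [0, 0, 0.005], [0, 0, 0]], [0, [0, 0, 0.005], [0, 0, 0]], [0, [0, 0, 0.003], [0, 0, 0]], [0, [0, 0, 0.002], [0, 0, 0]], [0, [0, 0, 0], [0, 0, 0]], [0, [0, 0, 0], [0, 0, 0]], [0, [0, 0, 0], [0, 0, 0]], [0, [0, 0, 0], [0, 0, 0]]])

```text
time: 14.72
eef_pos: [0.581, 0.3935, 0.0653]
tcp_rot: [0.927, 0.374, 0.0, -0.0]
contact_force: [-1.2, -0.9, -0.1]
opening: -0.001
finger_force: 0.0
```

```bash
python3 - <<'E'
from h import *
a=read_camera("side")[:,:,::-1][200:330,190:340]
cv2.imwrite("pics/c5.png",cv2.resize(a,(600,520),interpolation=cv2.INTER_CUBIC))
s=get_state();print(s['time'],s['eef_pos'],s['contact_force'])
E
```

```text
14.7667 [0.58099771 0.39342154 0.06522632] [ 0.01504075  0.27788762 -0.35119179]
```

View pics/c5.png

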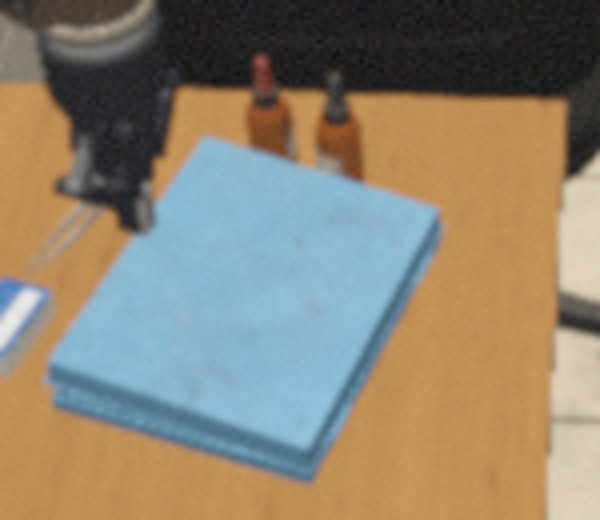

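The tip (about (140,232)) hovers over the middle of the front edge, which runs from (205,137) to (50,362). I'll feel downward for contact.

>>> move_arm(moves=[[0, [0, 0, 0.001], [0, 0, 0]], [0, [0, 0, 0.001], [0, 0, 0]], [0, [0, 0, 0.001], [0, 0, 0]], [0, [0, 0, 0.001], [0, 0, 0]], [0, [0, 0, 0.001], [0, 0, 0]], [0, [0, 0, 0.001], [0, 0, 0]], [0, [0, 0, 0.001], [0, 0, 0]], [0, [0, 0, 0.001], [0, 0, 0]], [0, [0, 0, 0], [0, 0, 0]], [0, [0, 0, 0], [0, 0, 0]]])

```text
time: 15.6
eef_pos: [0.5808, 0.3933, 0.0567]
tcp_rot: [0.927, 0.374, -0.0, -0.0]
contact_force: [0.4, 0.5, -0.4]
opening: -0.003
finger_force: 0.0
```

>>> move_arm(moves=[[0, [0, 0, 0.0005], [0, 0, 0]], [0, [0, 0, 0.0005], [0, 0, 0]], [0, [0, 0, 0.0005], [0, 0, 0]], [0, [0, 0, 0.0005], [0, 0, 0]], [0, [0, 0, 0.0005], [0, 0, 0]], [0, [0, 0, 0.0005], [0, 0, 0]], [0, [0, 0, 0.0005], [0, 0, 0]], [0, [0, 0, 0.0005], [0, 0, 0]], [0, [0, 0, 0], [0, 0, 0]], [0, [0, 0, 0], [0, 0, 0]]])

```text
time: 16.43
eef_pos: [0.5808, 0.3933, 0.0528]
tcp_rot: [0.927, 0.374, -0.0, 0.0]
contact_force: [-0.1, -0.5, 0.6]
opening: 0.006
finger_force: 0.0
```

>>> move_arm(moves=[[0, [0, 0, 0.0004], [0, 0, 0]], [0, [0, 0, 0.0004], [0, 0, 0]], [0, [0, 0, 0.0004], [0, 0, 0]], [0, [0, 0, 0.0004], [0, 0, 0]], [0, [0, 0, 0.0004], [0, 0, 0]], [0, [0, 0, 0], [0, 0, 0]], [0, [0, 0, 0], [0, 0, 0]], [0, [0, 0, 0], [0, 0, 0]], [0, [0, 0, 0], [0, 0, 0]], [0, [0, 0, 0], [0, 0, 0]]])

```text
time: 17.27
eef_pos: [0.5808, 0.3934, 0.0509]
tcp_rot: [0.927, 0.374, 0.0, -0.0]
contact_force: [0.2, 0.3, 0.1]
opening: -0.001
finger_force: 0.0
```

>>> move_arm(moves=[[0, [0, 0, 0.0004], [0, 0, 0]], [0, [0, 0, 0.0004], [0, 0, 0]], [0, [0, 0, 0.0004], [0, 0, 0]], [0, [0, 0, 0.0004], [0, 0, 0]], [0, [0, 0, 0.0004], [0, 0, 0]], [0, [0, 0, 0], [0, 0, 0]], [0, [0, 0, 0], [0, 0, 0]], [0, [0, 0, 0], [0, 0, 0]], [0, [0, 0, 0], [0, 0, 0]], [0, [0, 0, 0], [0, 0, 0]]])

```text
time: 18.1
eef_pos: [0.5808, 0.3933, 0.0489]
tcp_rot: [0.927, 0.374, 0.0, -0.0]
contact_force: [-0.4, -0.2, -0.1]
opening: 0.001
finger_force: 0.0
```

>>> move_arm(moves=[[0, [0, 0, 0.0004], [0, 0, 0]], [0, [0, 0, 0.0004], [0, 0, 0]], [0, [0, 0, 0.0004], [0, 0, 0]], [0, [0, 0, 0.0004], [0, 0, 0]], [0, [0, 0, 0.0004], [0, 0, 0]], [0, [0, 0, 0], [0, 0, 0]], [0, [0, 0, 0], [0, 0, 0]], [0, [0, 0, 0], [0, 0, 0]], [0, [0, 0, 0], [0, 0, 0]], [0, [0, 0, 0], [0, 0, 0]]])

```text
time: 18.93
eef_pos: [0.5811, 0.3935, 0.0471]
tcp_rot: [0.927, 0.374, 0.001, -0.0]
contact_force: [-0.8, 0.4, 4.3]
opening: -0.001
finger_force: 2.1
```

>>> move_arm(moves=[[0, [0, 0, 0.0001], [0, 0, 0]], [0, [0, 0, 0.0001], [0, 0, 0]], [0, [0, 0, 0.0001], [0, 0, 0]], [0, [0, 0, 0.0001], [0, 0, 0]], [0, [0, 0, 0.0001], [0, 0, 0]], [0, [0, 0, 0.0001], [0, 0, 0]], [0, [0, 0, 0.0001], [0, 0, 0]], [0, [0, 0, 0.0001], [0, 0, 0]], [0, [0, 0, 0], [0, 0, 0]], [0, [0, 0, 0], [0, 0, 0]]])

```text
time: 19.77
eef_pos: [0.5812, 0.3936, 0.0463]
tcp_rot: [0.927, 0.374, 0.001, -0.0]
contact_force: [1.2, 1.8, 3.5]
opening: -0.006
finger_force: 1.6
```

>>> move_arm(moves=[[0, [0, 0, 0.0001], [0, 0, 0]], [0, [0, 0, 0.0001], [0, 0, 0]], [0, [0, 0, 0.0001], [0, 0, 0]], [0, [0, 0, 0.0001], [0, 0, 0]], [0, [0, 0, 0.0001], [0, 0, 0]], [0, [0, 0, 0.0001], [0, 0, 0]], [0, [0, 0, 0.0001], [0, 0, 0]], [0, [0, 0, 0.0001], [0, 0, 0]], [0, [0, 0, 0], [0, 0, 0]], [0, [0, 0, 0], [0, 0, 0]]])

```text
time: 20.6
eef_pos: [0.5798, 0.3928, 0.0442]
tcp_rot: [0.927, 0.374, -0.001, 0.0]
contact_force: [0.2, 0.2, -0.4]
opening: -0.0
finger_force: 0.0
```

>>> move_arm(moves=[[0, [0, 0, 0.0001], [0, 0, 0]], [0, [0, 0, 0.0001], [0, 0, 0]], [0, [0, 0, 0.0001], [0, 0, 0]], [0, [0, 0, 0.0001], [0, 0, 0]], [0, [0, 0, 0.0001], [0, 0, 0]], [0, [0, 0, 0.0001], [0, 0, 0]], [0, [0, 0, 0.0001], [0, 0, 0]], [0, [0, 0, 0.0001], [0, 0, 0]], [0, [0, 0, 0], [0, 0, 0]], [0, [0, 0, 0], [0, 0, 0]]])

```text
time: 21.43
eef_pos: [0.5808, 0.3934, 0.0445]
tcp_rot: [0.927, 0.374, 0.0, -0.0]
contact_force: [-0.4, 0.5, -0.7]
opening: 0.001
finger_force: 0.0
```

>>> move_arm(moves=[[0, [0, 0, 0.00015], [0, 0, 0]], [0, [0, 0, 0.00015], [0, 0, 0]], [0, [0, 0, 0.00015], [0, 0, 0]], [0, [0, 0, 0.00015], [0, 0, 0]], [0, [0, 0, 0.00015], [0, 0, 0]], [0, [0, 0, 0.00015], [0, 0, 0]], [0, [0, 0, 0.00015], [0, 0, 0]], [0, [0, 0, 0.00015], [0, 0, 0]], [0, [0, 0, 0], [0, 0, 0]], [0, [0, 0, 0], [0, 0, 0]]])

```text
time: 22.27
eef_pos: [0.5808, 0.3933, 0.0432]
tcp_rot: [0.927, 0.374, -0.0, 0.0]
contact_force: [0.4, -0.1, -0.7]
opening: -0.001
finger_force: 0.0
```

>>> move_arm(moves=[[0, [0, 0, 0.00015], [0, 0, 0]], [0, [0, 0, 0.00015], [0, 0, 0]], [0, [0, 0, 0.00015], [0, 0, 0]], [0, [0, 0, 0.00015], [0, 0, 0]], [0, [0, 0, 0.00015], [0, 0, 0]], [0, [0, 0, 0.00015], [0, 0, 0]], [0, [0, 0, 0.00015], [0, 0, 0]], [0, [0, 0, 0.00015], [0, 0, 0]], [0, [0, 0, 0], [0, 0, 0]], [0, [0, 0, 0], [0, 0, 0]]])

```text
time: 23.1
eef_pos: [0.5808, 0.3933, 0.0421]
tcp_rot: [0.927, 0.374, -0.0, 0.0]
contact_force: [-0.1, -0.3, -0.1]
opening: -0.002
finger_force: 0.0
```

>>> move_arm(moves=[[0, [0, 0, 0.00015], [0, 0, 0]], [0, [0, 0, 0.00015], [0, 0, 0]], [0, [0, 0, 0.00015], [0, 0, 0]], [0, [0, 0, 0.00015], [0, 0, 0]], [0, [0, 0, 0.00015], [0, 0, 0]], [0, [0, 0, 0.00015], [0, 0, 0]], [0, [0, 0, 0.00015], [0, 0, 0]], [0, [0, 0, 0.00015], [0, 0, 0]], [0, [0, 0, 0], [0, 0, 0]], [0, [0, 0, 0], [0, 0, 0]]])

```text
time: 23.93
eef_pos: [0.5808, 0.3934, 0.0408]
tcp_rot: [0.927, 0.374, 0.0, -0.0]
contact_force: [-0.3, 0.1, 0.2]
opening: 0.004
finger_force: 0.0
```

>>> move_arm(moves=[[0, [0, 0, 0.00015], [0, 0, 0]], [0, [0, 0, 0.00015], [0, 0, 0]], [0, [0, 0, 0.00015], [0, 0, 0]], [0, [0, 0, 0.00015], [0, 0, 0]], [0, [0, 0, 0.00015], [0, 0, 0]], [0, [0, 0, 0.00015], [0, 0, 0]], [0, [0, 0, 0.00015], [0, 0, 0]], [0, [0, 0, 0.00015], [0, 0, 0]], [0, [0, 0, 0], [0, 0, 0]], [0, [0, 0, 0], [0, 0, 0]]])

```text
time: 24.77
eef_pos: [0.5808, 0.3933, 0.0397]
tcp_rot: [0.927, 0.374, 0.0, 0.0]
contact_force: [0.2, 0.3, -0.5]
opening: 0.001
finger_force: 0.0
```

>>> move_arm(moves=[[0, [0, 0, 0.00015], [0, 0, 0]], [0, [0, 0, 0.00015], [0, 0, 0]], [0, [0, 0, 0.00015], [0, 0, 0]], [0, [0, 0, 0.00015], [0, 0, 0]], [0, [0, 0, 0.00015], [0, 0, 0]], [0, [0, 0, 0.00015], [0, 0, 0]], [0, [0, 0, 0.00015], [0, 0, 0]], [0, [0, 0, 0.00015], [0, 0, 0]], [0, [0, 0, 0], [0, 0, 0]], [0, [0, 0, 0], [0, 0, 0]]])

```text
time: 25.6
eef_pos: [0.5808, 0.3933, 0.0385]
tcp_rot: [0.927, 0.374, 0.0, 0.0]
contact_force: [0.2, -0.5, 0.7]
opening: 0.002
finger_force: 0.0
```

>>> move_arm(moves=[[0, [0, 0, 0.0001], [0, 0, 0]], [0, [0, 0, 0.0001], [0, 0, 0]], [0, [0, 0, 0.0001], [0, 0, 0]], [0, [0, 0, 0.0001], [0, 0, 0]], [0, [0, 0, 0.0001], [0, 0, 0]], [0, [0, 0, 0.0001], [0, 0, 0]], [0, [0, 0, 0.0001], [0, 0, 0]], [0, [0, 0, 0.0001], [0, 0, 0]], [0, [0, 0, 0], [0, 0, 0]], [0, [0, 0, 0], [0, 0, 0]]])

```text
time: 26.43
eef_pos: [0.5808, 0.3934, 0.0378]
tcp_rot: [0.927, 0.374, -0.0, -0.0]
contact_force: [0.2, -0.5, 0.9]
opening: 0.0
finger_force: 0.6
```

>>> move_arm(moves=[[0, [0, 0, 0.0001], [0, 0, 0]], [0, [0, 0, 0.0001], [0, 0, 0]], [0, [0, 0, 0.0001], [0, 0, 0]], [0, [0, 0, 0.0001], [0, 0, 0]], [0, [0, 0, 0.0001], [0, 0, 0]], [0, [0, 0, 0.0001], [0, 0, 0]], [0, [0, 0, 0.0001], [0, 0, 0]], [0, [0, 0, 0], [0, 0, 0]], [0, [0, 0, 0], [0, 0, 0]], [0, [0, 0, 0], [0, 0, 0]]])

```text
time: 27.27
eef_pos: [0.5809, 0.3934, 0.0374]
tcp_rot: [0.927, 0.374, 0.0, -0.0]
contact_force: [-1.8, -1.0, 6.4]
opening: -0.002
finger_force: 2.6
```

>>> move_arm(moves=[[0, [0, 0, 0.0001], [0, 0, 0]], [0, [0, 0, 0.0001], [0, 0, 0]], [0, [0, 0, 0.0001], [0, 0, 0]], [0, [0, 0, 0.0001], [0, 0, 0]], [0, [0, 0, 0.0001], [0, 0, 0]], [0, [0, 0, 0.0001], [0, 0, 0]], [0, [0, 0, 0.0001], [0, 0, 0]], [0, [0, 0, 0], [0, 0, 0]], [0, [0, 0, 0], [0, 0, 0]], [0, [0, 0, 0], [0, 0, 0]]])

```text
time: 28.1
eef_pos: [0.5809, 0.3934, 0.0372]
tcp_rot: [0.927, 0.374, 0.0, 0.0]
contact_force: [-3.2, -1.9, 6.7]
opening: -0.002
finger_force: 3.5
```

```bash
python3 - <<'E'
from h import *
for _ in range(3):
    s=get_state();print(s['time'],s['eef_pos'][2],s['contact_force'],s['finger_force']);read_camera("side")
E
```

```text
28.1 0.0371854046828297 [-3.20713288 -1.93870478  6.67565959] 3.4979537688195705
28.15 0.037208651894440864 [-2.55413177 -1.99061479  7.29049063] 3.4967791254166514
28.2 0.0372234650691267 [-2.58396595 -2.08808271  6.77037853] 3.496321515413001
```

>>> move_arm(moves=[[0, [0, 0, 0.0001], [0, 0, 0]], [0, [0, 0, 0.0001], [0, 0, 0]], [0, [0, 0, 0.0001], [0, 0, 0]], [0, [0, 0, 0.0001], [0, 0, 0]], [0, [0, 0, 0.0001], [0, 0, 0]], [0, [0, 0, 0.0001], [0, 0, 0]], [0, [0, 0, 0], [0, 0, 0]], [0, [0, 0, 0], [0, 0, 0]], [0, [0, 0, 0], [0, 0, 0]], [0, [0, 0, 0], [0, 0, 0]]])

```text
time: 29.08
eef_pos: [0.581, 0.3934, 0.0371]
tcp_rot: [0.927, 0.374, -0.0, 0.0]
contact_force: [-3.8, -2.0, 9.1]
opening: -0.0
finger_force: 4.3
```

>>> move_arm(moves=[[0, [0, 0, 0.00015], [0, 0, 0]], [0, [0, 0, 0.00015], [0, 0, 0]], [0, [0, 0, 0.00015], [0, 0, 0]], [0, [0, 0, 0.00015], [0, 0, 0]], [0, [0, 0, 0.00015], [0, 0, 0]], [0, [0, 0, 0.00015], [0, 0, 0]], [0, [0, 0, 0.00015], [0, 0, 0]], [0, [0, 0, 0.00015], [0, 0, 0]], [0, [0, 0, 0], [0, 0, 0]], [0, [0, 0, 0], [0, 0, 0]]])

```text
time: 29.92
eef_pos: [0.581, 0.3934, 0.0367]
tcp_rot: [0.927, 0.374, -0.0, 0.0]
contact_force: [-3.6, -3.2, 12.0]
opening: -0.001
finger_force: 5.8
```

```bash
python3 - <<'E'
from h import *
for _ in range(3):
    s=get_state();print(s['time'],s['eef_pos'],s['contact_force'],s['finger_force']);read_camera("side")
E
```

```text
29.9167 [0.58101951 0.39344029 0.03673707] [-3.57654179 -3.24300219 11.96486228] 5.826487729791552
29.9667 [0.58101149 0.39347069 0.03675456] [-5.64208565 -2.20979629 11.86561994] 5.824002125300467
30.0167 [0.58101175 0.3934442  0.0367267 ] [-5.96871135 -4.08656084 11.79792401] 5.823149476200342
```

>>> move_arm(moves=[[0, [0, 0, 0.0002], [0, 0, 0]], [0, [0, 0, 0.0002], [0, 0, 0]], [0, [0, 0, 0.0002], [0, 0, 0]], [0, [0, 0, 0.0002], [0, 0, 0]], [0, [0, 0, 0.0002], [0, 0, 0]], [0, [0, 0, 0.0002], [0, 0, 0]], [0, [0, 0, 0], [0, 0, 0]], [0, [0, 0, 0], [0, 0, 0]], [0, [0, 0, 0], [0, 0, 0]], [0, [0, 0, 0], [0, 0, 0]]])

```text
time: 30.9
eef_pos: [0.581, 0.3935, 0.0364]
tcp_rot: [0.927, 0.374, -0.0, 0.0]
contact_force: [-6.1, -3.2, 14.5]
opening: 0.004
finger_force: 7.4
```

```bash
python3 - <<'E'
from h import *
for _ in range(4):
    s=get_state();print(s['time'],s['eef_pos'],s['contact_force'],s['finger_force']);read_camera("side")
E
```

```text
30.9 [0.58103582 0.39350908 0.0364191 ] [-6.11537124 -3.21966565 14.47713392] 7.391502005048096
30.95 [0.58107502 0.39348566 0.03642398] [-6.05697336 -4.16711716 15.16532681] 7.390734627842903
31.0 [0.58104358 0.39346773 0.03639936] [-7.27032075 -4.31961501 14.91629268] 7.389636444859207
31.05 [0.58103649 0.39350383 0.03640747] [-6.67102681 -3.91526187 14.25526824] 7.388498357031494
```

>>> move_arm(moves=[[0, [0, 0, 0], [0, 0, 0]], [0, [0, 0, 0], [0, 0, 0]], [0, [0, 0, 0], [0, 0, 0]], [0, [0, 0, 0], [0, 0, 0]], [0, [0, 0, 0], [0, 0, 0]], [0, [0, 0, 0], [0, 0, 0]], [0, [0, 0, 0], [0, 0, 0]], [0, [0, 0, 0], [0, 0, 0]], [0, [0, 0, 0], [0, 0, 0]], [0, [0, 0, 0], [0, 0, 0]]])

```text
time: 31.93
eef_pos: [0.581, 0.3935, 0.0364]
tcp_rot: [0.927, 0.374, -0.0, 0.0]
contact_force: [-5.9, -3.5, 14.8]
opening: 0.0
finger_force: 7.4
```

>>> move_arm(moves=[[0, [0, 0, -0.001], [0, 0, 0]], [0, [0, 0, -0.001], [0, 0, 0]], [0, [0, 0, -0.001], [0, 0, 0]], [0, [0, 0, -0.001], [0, 0, 0]], [0, [0, 0, -0.002], [0, 0, 0]], [0, [0, 0, -0.004], [0, 0, 0]], [0, [0, 0, -0.01], [0, 0, 0]], [0, [0, 0, -0.02], [0, 0, 0]], [0, [0, 0, -0.02], [0, 0, 0]], [0, [0, 0, -0.02], [0, 0, 0]]])

```text
time: 32.77
eef_pos: [0.5808, 0.3933, 0.114]
tcp_rot: [0.927, 0.374, -0.0, -0.0]
contact_force: [-1.2, -0.2, -0.4]
opening: -0.0
finger_force: 0.0
```

>>> move_arm(moves=[[0, [0, 0, -0.02], [0, 0, 0]], [0, [0, 0, -0.02], [0, 0, 0]], [0, [0, 0, -0.02], [0, 0, 0]], [0, [0, 0, -0.01], [0, 0, 0]], [0, [0, 0, 0], [0, 0, 0]], [0, [0, 0, 0], [0, 0, 0]], [0, [0, 0, 0], [0, 0, 0]], [0, [0, 0, 0], [0, 0, 0]], [0, [0, 0, 0], [0, 0, 0]], [0, [0, 0, 0], [0, 0, 0]]])

```text
time: 33.6
eef_pos: [0.5803, 0.3931, 0.1818]
tcp_rot: [0.927, 0.374, -0.001, 0.0]
contact_force: [0.3, -0.5, -0.2]
opening: -0.0
finger_force: 0.0
```

```bash
python3 - <<'E'
from h import *
a=read_camera("side")[:,:,::-1][200:330,180:340]
cv2.imwrite("pics/c6.png",cv2.resize(a,(640,520),interpolation=cv2.INTER_CUBIC))
s=get_state();print(s['time'],s['eef_pos'],s['contact_force'])
E
```

```text
33.65 [0.5804722  0.39313729 0.18215923] [-1.21872693 -0.34634919  0.13304783]
```

View pics/c6.png

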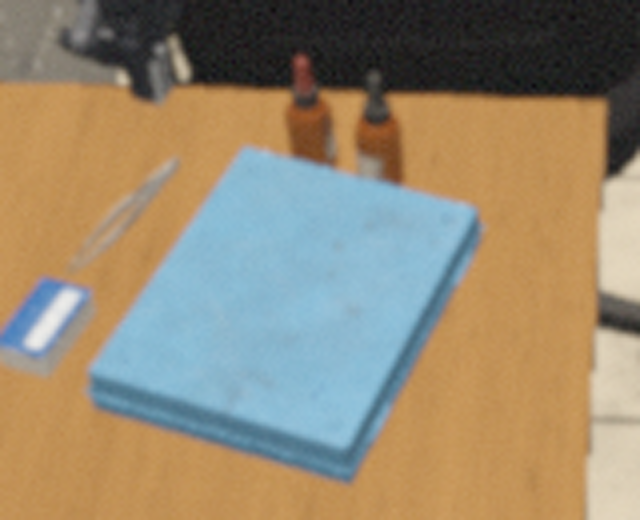

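The lid lies shut and flat (front corners about (248,148) and (92,378)). The gripper is clear above it, and the nearby droppers, forceps and cover-slip box are in place.

```bash
python3 -c "
from plant import *
print(sign_off())"
```

```text
the job is handed in; nothing more can be done
None
```

The lid was pushed past upright and fell on its own. I then pressed it until it snapped, held it at about 15 N (about 16.5 N counting sideways force) for roughly one second, and let go; the job was handed in at about 34 s.

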